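# Steady the rocking shop scale with a wooden wedge

### The arm

A 6-joint arm with a two-finger parallel gripper is mounted at the origin on the work surface. World frame = base frame: x ahead of the robot, y to its left, z up, the work surface at z = 0. Lengths are in m, angles in rad, forces in N, time in s.
With the tool pointing down it reaches from about 0.25 to 0.725 m from the base axis. Payload 9.7 kg.
Tool frame: the origin (TCP) lies midway between the tips of the shut fingers; the grasp point (between the pads) lies 19 mm behind it; z points along the fingers, y is the line along which they close (so a half turn about z gives the same grasp; the last joint's range is limited). The gripper opens to 85 mm and grips with 20 to 120 N. Pads are 22 mm wide; open, the fingers measure 114 mm over their backs; the gripper's body (76 mm by 85 mm) begins 54 mm behind the grasp point. The pads swing forward as they close: fully open they stand 13 mm farther back than shut.
Start: joints at [-1.153, 0.087, 0.176, 1.66, 0, 1.571], TCP at [0.223, -0.503, 0.202] pointing down, gripper open.
Joint ranges: [-3.13, 3.13], [-0.85, 1.81], [-1.15, 1.24], [-2.2, 2.28], [-1.44, 1.52], [-3.14, 3.14]. Speed limits (rad/s): [2.22, 2.22, 2.57, 3.14, 3.14, 3.14].

### API

Orientations are given as a 3x3 rotation matrix whose columns are the frame's x, y, z axes.
In Python, from workcell import get_state, capture, job_done, recognise, outline_of, pinpoint gives the robot as it stands. The module is installed in compiled form; this text tells all that it offers.
- The arm moves only by the tool send_rows, never from a script. Its argument "rows" is a list that holds one entry, the list of rows, each a list of 7 numbers: the shift along the tool's x, y, z each as a share of 10 cm, from -1 to 1, then the turn, a rotation vector about the tool's x, y, z each as a share of pi/4 rad, from -1 to 1, then the opening, from -1 (shut) to 1 (fully open). In form: [[[x, y, z, rx, ry, rz, jaw], ...]]. A call has 1 to 5 rows; each row shifts and turns the commanded pose from where the row before left it, along the tool's axes as they then stand; what a row does not reach is not made up. A row lasts 1/10 s, in which the tool goes at most 50 mm and 8.59 degrees, less where a joint would pass 70% of its speed; a pose out of reach is approached as far as the arm can. A call with a number of a shift or a turn outside -1 to 1 is refused whole. A call with a gripper value outside its range is refused whole. The fingers move at their own pace and stop on an object; "force" is the grip in N (left out, the last holds). Time passes only in rows, so rows that do not move let the fingers close. It gives the time, the measured TCP pose, the force, the opening and the grip force at its end, in the units of the state.
- get_state(): the state, without advancing time (a new reading comes with each control period).
- capture(name): name is "scene" or "side" or "wrist"; returns a dict with "frame" (384x512x3 uint8, red, green, blue), "depth" (384x512 float32, m along the optical axis (not along the pixel's ray), 0 where there is no reading), "K" (3x3 intrinsics, pixels), "extrinsics" (4x4, takes a point from world to camera coordinates). Camera axes: x right, y up, looking along -z (the intrinsics and any distortion apply to the point x, -y, -z); pixel columns grow to the right and rows downward; lengths in m; the calibration is good to about 2 mm. A picture is of the moment at which its call begins.
- job_done(): hands the job in; it is judged then, once.
Trained networks look in the newest picture that a camera, given by its name, has taken for a name from the list of things; names that differ only in an ending like _2 or _b are one class to them, and where a whole thing is asked for, a point or a joint stands for the part that bears it (a point fixed in the world has none). Each returns a list of dicts, best first, with "score" (0 to 1); they miss things now and then, are a little off and sometimes report something else, mostly with a low value. They report only what shows in the picture. A call takes as long as a camera call. They do not tell look-alikes from the thing itself.
- recognise(camera, name): "rect" ([left, top, width, height] in pixels, round what is visible of it).
- outline_of(camera, name): "region" (384x512 bool, what is visible of it) and "rect" ([left, top, width, height] in pixels, round what is visible of it).
- pinpoint(camera, name): "xy" ([column, row] in pixels: a listed point, or the origin of a listed thing).
The state is a dict: "time_s": time; "joint_pos": joint angles; "qvel": joint speeds; "tau": joint torques, N m; "tcp_pos": TCP position; "tcp_rot": TCP orientation; "wrist_force": force on the tool from outside, world axes, zero at the start; "ft_torque": the same for the moment, N m; "gripper_width": opening from 0.0 (shut) to 1.0 (fully open); "gripper_force": force on a finger pad.
Only numpy, scipy, OpenCV 4.12 (cv2) and the standard library are available. Lean on these libraries where they do the work, as an engineer would, in place of code of your own. Each camera call takes 0.05 s, during which the arm holds its last target. There are 200 camera calls.

### The job

The shop scale on the counter leans over on one foot that is too short. Push the loose wooden wedge along the counter, thin end first, under that short foot until the scale stands level and no longer rocks, with its weight on all four feet, then take the hand away. Keep the wedge flat on the counter, do not shift or lift the scale, and leave the cheese, jar and milk bottle alone.

Things in the scene. Friction and masses are not known exactly. Their poses are not given: they have to be found in the camera images.
- scale: Shop scale, loose, 3.5 kg: grey housing 240 x 240 mm, underside 26 mm above the counter when level; steel plate 250 x 250 mm, top at 88 mm; display on a pole at its own +y edge, 315 mm high. Feet at own x, y = +-100 mm. Origin: centre of the footprint at counter height; own z up. At first it leans 0.045 to 0.085 rad towards foot_short.
- foot_short: The scale's short foot, at own x +100, y -100 mm: rubber dome of 14 mm radius, round side down. Origin: its lowest point, at first on the counter with about 4 N. It is 7 to 11 mm too short (varies, unseen): it must end that much above the counter. The wedge's slope lifts it; once foot_far is down, pushing gets steeply harder.
- foot_far: Foot diagonally opposite, own x -100, y +100 mm: same dome; origin at its lowest point. It first hangs 7 to 11 mm above the counter and comes down to it (height 0) as the short foot is raised.
- foot_left: Foot at the scale's own x +100, y +100 mm: same dome, origin at its lowest point; stands on the counter.
- foot_right: Foot at the scale's own x -100, y -100 mm: same dome, origin at its lowest point; stands on the counter.
- wedge: Loose wooden wedge flat on the counter, 80 g, 150 x 45 mm, rising evenly from 2 mm at the thin end to 26 mm at the upright thick end. Origin: centre of its underside; own x to the thin end, z up. It starts on the scale's own -y side, origin 115 to 155 mm from the short foot, thin end towards it, up to 25 mm off line and 0.25 rad askew.
- thin_end (a point): Middle of the wedge's thin end, at its underside.
- thick_end (a point): Middle of the wedge's thick end, at its underside; the end face above it is 45 mm wide and 26 mm high.
- cheese: Small red waxed cheese, bystander, 110 mm across, 50 mm high, origin under its centre.
- jar: Jar of preserve, bystander, 64 mm across, 75 mm high, origin under its centre.
- milk: White milk bottle, bystander, 84 mm across, 230 mm high, origin under its centre.
Not all that is in view belongs to the job. What is meant by the wedge is not yellow, and is the smaller of those in its own colour.

How it is judged:
By the outcome, as a careful person would: the job done as asked, in the order asked, and still so for the second after the job is handed in, with the robot touching nothing.
It also fails if it takes over 64 s, if anything falls off the work surface, if the arm or the gripper's body presses on something with over 40 N, if the wrist force passes 120 N, or if a joint passes its speed limit or range.

## Working session

There is one attempt and no reset: what is moved stays moved. The work goes in short steps, Python scripts to look and compute and a tool call to move; the robot and the scene stay as the last step left them, time stands still between calls to the robot, and variables do not carry over. Pictures are saved under pics/ and viewed, at most 10 in all, crops included, and the job is handed in when it is done.

Besides the shell and the picture viewer there is one more tool, called after ">>>" by a JSON object that holds its "op" and its "data". send_rows: Moves the arm, as the interface text tells. Its arguments: {"type":"object","properties":{"rows":{"type":"array","items":{"type":"array","items":{"type":"array","items":{"type":"number"}}}},"force":{"type":"number"}},"required":["rows"]}

```bash
mkdir -p pics; cat > h.py <<'E'
import numpy as np, cv2
from workcell import *
def w2p(c,P):
    E=np.array(c["extrinsics"]);K=np.array(c["K"])
    q=E[:3,:3]@np.array(P)+E[:3,3]; q=q*[1,-1,-1]; q=K@q; return q[:2]/q[2]
def ray(c,px):
    E=np.array(c["extrinsics"]);K=np.array(c["K"])
    d=np.linalg.inv(K)@[px[0],px[1],1]; d=d*[1,-1,-1]
    R=E[:3,:3]; return -R.T@E[:3,3], R.T@d
def onz(c,px,z=0):
    o,d=ray(c,px); return o+d*(z-o[2])/d[2]
def bydepth(c,px):
    o,d=ray(c,px); return o+d*float(c["depth"][int(round(px[1])),int(round(px[0]))])
E
python3 - <<'E'
from h import *
ims=[]
for n in ("scene","side"):
    c=capture(n); ims.append(c["frame"][...,::-1])
    for t in ("wedge","scale","cheese","jar","milk"):
        for r in recognise(n,t)[:4]: print(n,t,np.round(r["rect"]),round(r["score"],2))
    for t in ("foot_short","foot_left","foot_right","foot_far","thin_end","thick_end","wedge","scale"):
        for r in pinpoint(n,t)[:3]: print(n,t,np.round(r["xy"],1),round(r["score"],2),np.round(onz(c,r["xy"]),3))
cv2.imwrite("pics/a.png",ims[0]);cv2.imwrite("pics/b.png",ims[1])
E
```

```text
scene wedge [105. 169.  64.  68.] 0.66
scene wedge [163.  83.  39.  33.] 0.62
scene scale [211.  95. 164. 141.] 0.69
scene cheese [232. 102.  41.  31.] 0.71
scene jar [224. 229.  28.  39.] 0.97
scene milk [311. 198.  42.  78.] 0.76
scene foot_short [238.5 255.5] 0.31 [0.742 0.17  0.   ]
scene foot_far [208.2 165. ] 0.22 [ 0.595 -0.052  0.   ]
scene thin_end [205.5 164.4] 0.84 [ 0.598 -0.059  0.   ]
scene thin_end [156.9 171.3] 0.71 [ 0.69  -0.143  0.   ]
scene thin_end [189.2 149.9] 0.48 [ 0.589 -0.126  0.   ]
scene thick_end [188.8 113.7] 0.97 [ 0.494 -0.217  0.   ]
scene thick_end [118.1 235.7] 0.9 [ 0.874 -0.081  0.   ]
scene thick_end [237.4 256.6] 0.72 [0.746 0.17  0.   ]
scene wedge [137.1 203.6] 0.96 [ 0.787 -0.111  0.   ]
scene wedge [186.8 148.1] 0.88 [ 0.588 -0.135  0.   ]
scene wedge [178.2  99.7] 0.85 [ 0.472 -0.28   0.   ]
scene scale [283.  181.5] 0.62 [0.52  0.131 0.   ]
scene scale [163. 137.] 0.53 [ 0.6   -0.213  0.   ]
side wedge [214. 156.  57.  13.] 0.75
side wedge [323. 162.  32.  17.] 0.65
side wedge [283. 163.  20.  15.] 0.54
side scale [201. 117. 124. 131.] 0.
[... 179 characters left out ...]
ight [305.8 218. ] 0.52 [0.409 0.049 0.   ]
side foot_far [275.2 186.6] 0.72 [ 0.589 -0.051  0.   ]
side foot_far [257.8 248.7] 0.48 [0.433 0.246 0.   ]
side thin_end [352.7 165.2] 0.66 [ 0.453 -0.367  0.   ]
side thin_end [277.5 187. ] 0.59 [ 0.581 -0.053  0.   ]
side thin_end [264.7 170.4] 0.56 [ 0.691 -0.128  0.   ]
side thick_end [331.  175.8] 0.81 [ 0.476 -0.238  0.   ]
side thick_end [219.4 162.4] 0.77 [ 0.872 -0.077  0.   ]
side thick_end [294.6 172.5] 0.58 [ 0.594 -0.181  0.   ]
side wedge [341.1 170. ] 0.84 [ 0.469 -0.303  0.   ]
side wedge [242.6 166.5] 0.71 [ 0.777 -0.104  0.   ]
side wedge [288.1 178. ] 0.66 [ 0.589 -0.13   0.   ]
side scale [258.7 220.7] 0.73 [0.509 0.145 0.   ]
```

View pics/a.png

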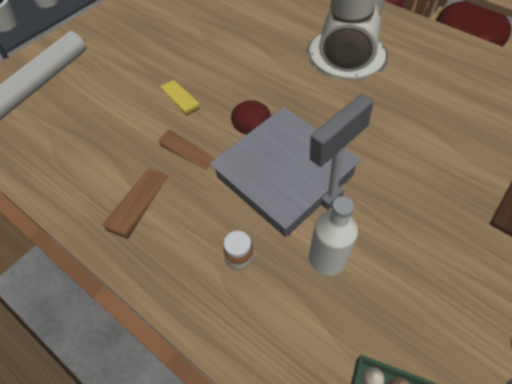

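View pics/b.png

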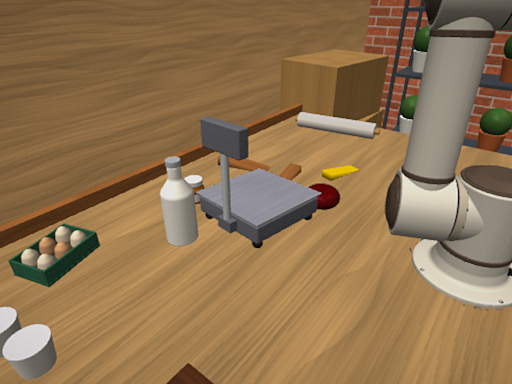

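Scene picture: candidates for the wedge are yellow at (180,97), small brown at (187,148) and large brown at (137,203). By the description I choose the small brown one at (187,148). The scale is at (285,170), with its short foot hidden near (0.60, 0.03). Next I measure the plate's tilt and the wedge's pose, and check the choice in a crop.

```bash
cat > plate.py <<'E'
from h import *
def plate(n):
    c=capture(n); r=outline_of(n,"scale")
    if not r: return None
    m=r[0]["region"].copy(); v,u=np.nonzero(m&(c["depth"]>0))
    P=np.array([bydepth(c,(a,b)) for a,b in zip(u,v)])
    s=(P[:,2]>.068)&(P[:,2]<.112); P=P[s]
    k=np.ones(len(P),bool)
    for t in (.01,.006,.003,.002,.002):
        A=np.c_[P[k,:2],np.ones(k.sum())]; x=np.linalg.lstsq(A,P[k,2],rcond=None)[0]
        k=abs(P@[x[0],x[1],-1]+x[2])<t
    Q=P[k]; rect=cv2.minAreaRect((Q[:,:2]*1000).astype(np.float32))
    print(n,"slope",np.round(x,4),"n",k.sum(),"rect",np.round(rect[0],1),np.round(rect[1],1),round(rect[2],2))
    return x,rect
if __name__=="__main__":
    for n in("scene","side"): plate(n)
E
python3 - <<'E'
from plate import *
plate("scene");plate("side")
c=capture("scene")
for r in outline_of("scene","wedge")+outline_of("scene","cheese")[:1]+outline_of("scene","jar")[:1]:
    v,u=np.nonzero(r["region"]&(c["depth"]>0)); P=np.array([bydepth(c,(a,b)) for a,b in zip(u,v)])
    q=cv2.minAreaRect((P[:,:2]*1000).astype(np.float32))
    print(round(r["score"],2),np.round(r["rect"]),np.round(q[0]),np.round(q[1]),round(q[2],1),np.round(np.percentile(P[:,2],[2,50,98]),3))
im=c["frame"][60:250,90:290,::-1]
cv2.imwrite("pics/c.png",cv2.resize(im,None,fx=3,fy=3,interpolation=cv2.INTER_CUBIC))
s=get_state();print(s["tcp_rot"],s["joint_pos"])
E
```

```text
scene slope [-0.0368  0.0468  0.1005] n 7005 rect [522.7 140.1] [266.5 250.9] 81.42
side slope [-0.0342  0.0468  0.0985] n 3368 rect [521.2 137.4] [268.  251.1] 81.7
0.95 [160. 128.  54.  43.] [ 596. -104.] [ 57. 193.] 0.4 [0.002 0.014 0.026]
0.79 [160.  80.  42.  38.] [ 457. -282.] [157.  59.] 74.3 [0.001 0.014 0.027]
0.76 [105. 170.  63.  70.] [ 781. -112.] [194.  61.] 16.2 [0.001 0.018 0.033]
0.72 [232. 101.  38.  32.] [416. -72.] [129. 103.] 81.4 [0.024 0.049 0.053]
0.72 [224. 231.  26.  38.] [746. 176.] [59. 61.] 85.9 [0.013 0.073 0.077]
[[ 9.13996205e-01  4.05722734e-01  4.97195281e-06]
 [ 4.05722734e-01 -9.13996205e-01 -6.16215063e-06]
 [ 2.04422140e-06  7.64941658e-06 -1.00000000e+00]] [-1.15303139e+00  8.69053378e-02  1.75914197e-01  1.65979754e+00
  2.04425582e-06  1.57079183e+00]
```

View pics/c.png

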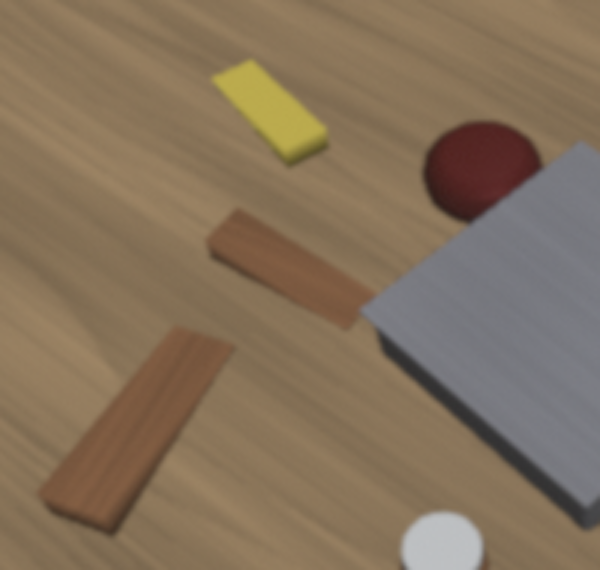

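The crop confirms the small brown wedge: its thick upright face is at the left and its thin end is next to the plate corner. The plate tilt of about 0.059 rad means the short foot needs about 8.4 mm. Moving above the wedge.

>>> {"op": "send_rows", "data": {"rows": [[[0.47, -0.155, 0, 0, 0, 0, 1], [0.47, -0.155, 0, 0, 0, 0, 1], [0.47, -0.155, 0, 0, 0, 0, 1], [0.47, -0.155, 0, 0, 0, 0, 1], [0.47, -0.155, 0, 0, 0, 0, 1]]]}}

```text
time_s: 2.3
tcp_pos: [0.4077, -0.335, 0.2024]
tcp_rot: [[0.914, 0.405, 0.0], [0.405, -0.914, -0.0], [0.0, 0.0, -1.0]]
wrist_force: [0.7, -0.6, -0.0]
gripper_width: 0.999
gripper_force: 0.0
```

>>> {"op": "send_rows", "data": {"rows": [[[0.47, -0.155, 0, 0, 0, 0, 1], [0.47, -0.155, 0, 0, 0, 0, 1], [0.47, -0.155, 0, 0, 0, 0, 1], [0.47, -0.155, 0, 0, 0, 0, 1], [0.47, -0.155, 0, 0, 0, 0, 1]]]}}

```text
time_s: 2.8
tcp_pos: [0.5911, -0.1686, 0.2023]
tcp_rot: [[0.914, 0.406, 0.0], [0.406, -0.914, -0.0], [0.0, 0.0, -1.0]]
wrist_force: [-0.2, -1.4, 0.7]
gripper_width: 1.002
gripper_force: 0.0
```

>>> {"op": "send_rows", "data": {"rows": [[[0, 0, 0, 0, 0, -0.18, 1], [0, 0, 0, 0, 0, -0.18, 1], [0, 0, 0, 0, 0, -0.18, 1], [0, 0, 0, 0, 0, -0.18, 1], [0, 0, 0, 0, 0, -0.18, 1]]]}}

```text
time_s: 3.3
tcp_pos: [0.5899, -0.1702, 0.2021]
tcp_rot: [[0.426, 0.905, -0.0], [0.905, -0.426, 0.0], [-0.0, -0.0, -1.0]]
wrist_force: [0.1, -0.6, 1.0]
gripper_width: 1.001
gripper_force: 0.0
```

>>> {"op": "send_rows", "data": {"rows": [[[0, 0, 0, 0, 0, -0.18, 1], [0, 0, 0, 0, 0, -0.18, 1], [0, 0, 0, 0, 0, -0.18, 1], [0, 0, 0, 0, 0, 0, 1]]]}}

```text
time_s: 3.7
tcp_pos: [0.5898, -0.1703, 0.2021]
tcp_rot: [[0.02, 1.0, -0.0], [1.0, -0.02, 0.0], [0.0, -0.0, -1.0]]
wrist_force: [0.6, 0.8, -0.4]
gripper_width: 1.002
gripper_force: 0.0
```

```bash
python3 - <<'E'
from h import *
s=get_state();print(s["time_s"],np.round(s["tcp_pos"],4),np.round(s["tcp_rot"],3),np.round(s["joint_pos"],2),s["wrist_force"])
c=capture("wrist"); cv2.imwrite("pics/d.png",c["frame"][...,::-1])
for t in ("thin_end","thick_end","wedge","foot_short","foot_right"):
    for r in pinpoint("wrist",t)[:2]: print(t,np.round(r["xy"],1),round(r["score"],2),np.round(onz(c,r["xy"]),4))
for r in outline_of("wrist","wedge"):
    v,u=np.nonzero(r["region"]&(c["depth"]>0)); P=np.array([bydepth(c,(a,b)) for a,b in zip(u,v)])
    q=cv2.minAreaRect((P[:,:2]*1000).astype(np.float32))
    print(round(r["score"],2),np.round(r["rect"]),np.round(q[0],1),np.round(q[1]),round(q[2],2),np.round(np.percentile(P[:,2],[2,50,98]),3))
E
```

```text
3.7 [ 0.5898 -0.1703  0.2021] [[ 0.02  1.   -0.  ]
 [ 1.   -0.02  0.  ]
 [ 0.   -0.   -1.  ]] [-0.28  0.25  0.36  1.68 -0.    1.31] [ 0.64742429  0.75104851 -0.37374197]
thin_end [347.6 131.5] 0.87 [ 0.6924 -0.1428  0.    ]
thin_end [152.8 294. ] 0.56 [ 0.443  -0.3564  0.    ]
thick_end [270.7 180.4] 0.87 [ 0.6041 -0.1992  0.    ]
thick_end [173.4 192.7] 0.8 [ 0.4859 -0.2123 -0.    ]
wedge [430.2 103.7] 0.96 [ 0.7822 -0.1139  0.    ]
wedge [164.  246.5] 0.91 [ 0.4662 -0.2849  0.    ]
0.89 [234.  45.  59. 147.] [ 599.  -129.5] [ 50. 161.] 5.23 [-0.001  0.012  0.025]
0.79 [340.  48. 172. 105.] [ 780.2 -117.8] [185.  66.] 16.4 [0.002 0.015 0.027]
0.6 [142. 191.  47. 107.] [ 474.6 -248.6] [215.  61.] 69.54 [0.002 0.017 0.025]
```

View pics/d.png

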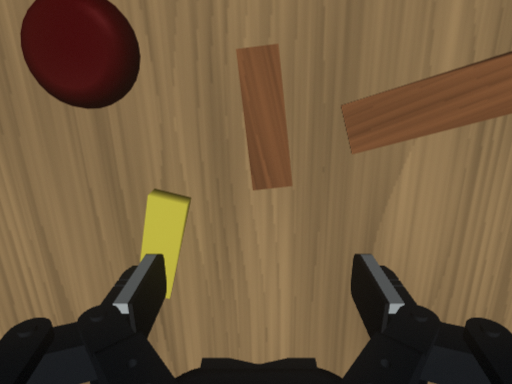

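Wrist view: wedge thin end is centred at (257,46) px and thick end at (273,187); the yellow block at (170,240) and big brown wedge at (350,130) leave room for the fingers.

```bash
python3 - <<'E'
from h import *
c=capture("wrist")
a=onz(c,(257,46.5),.002); b=onz(c,(273,187.5),.026); print(a,b,np.linalg.norm(a-b))
d=(a-b)[:2];print("yaw from +y deg (neg=toward +x)",np.degrees(np.arctan2(-d[0],d[1])))
for p,z in(((237,49),.002),((277,44),.002),((254,190),.026),((292,185),.026)):print(np.round(onz(c,p,z),4))
E
```

```text
[ 0.59128507 -0.05186162  0.002     ] [ 0.60563122 -0.19993352  0.026     ] 0.15068874256682713
yaw from +y deg (neg=toward +x) 5.533910588556773
[ 0.5702 -0.0538  0.002 ]
[ 0.6123 -0.05    0.002 ]
[ 0.5842 -0.2024  0.026 ]
[ 0.627  -0.1975  0.026 ]
```

>>> {"op": "send_rows", "data": {"rows": [[[-0.075, 0.13, 0.4, 0, 0, -0.15, 1], [0, 0, 0.45, 0, 0, 0, 1], [0, 0, 0.45, 0, 0, 0, 1], [0, 0, 0.4, 0, 0, 0, 1], [0, 0, 0, 0, 0, 0, 1]]]}}

```text
time_s: 4.6
tcp_pos: [0.599, -0.177, 0.026]
tcp_rot: [[-0.095, 0.995, -0.009], [0.995, 0.095, 0.003], [0.004, -0.009, -1.0]]
wrist_force: [-0.8, 0.6, 0.1]
gripper_width: 1.004
gripper_force: 0.0
```

>>> {"op": "send_rows", "data": {"rows": [[[0, 0, 0.1, 0, 0, 0, 1], [0, 0, 0.1, 0, 0, 0, 1], [0, 0, 0.1, 0, 0, 0, 1], [0, 0, 0, 0, 0, 0, 1]]]}}

```text
time_s: 5.0
tcp_pos: [0.6025, -0.1781, 0.0016]
tcp_rot: [[-0.096, 0.995, -0.001], [0.995, 0.096, 0.0], [0.0, -0.001, -1.0]]
wrist_force: [0.7, -0.3, 0.1]
gripper_width: 1.001
gripper_force: 0.0
```

>>> {"op": "send_rows", "data": {"rows": [[[0, 0, 0, 0, 0, 0, 0.2], [0, 0, 0, 0, 0, 0, -0.1], [0, 0, 0, 0, 0, 0, -1], [0, 0, 0, 0, 0, 0, -1], [0, 0, 0, 0, 0, 0, -1]]], "force": 40}}

```text
time_s: 5.5
tcp_pos: [0.6028, -0.1781, 0.0024]
tcp_rot: [[-0.096, 0.995, 0.0], [0.995, 0.096, -0.0], [-0.0, 0.0, -1.0]]
wrist_force: [0.8, 0.4, 0.1]
gripper_width: 0.141
gripper_force: 0.0
```

>>> {"op": "send_rows", "data": {"rows": [[[0, 0, 0, 0, 0, 0, -1], [0, 0, 0, 0, 0, 0, -1], [0, 0, 0, 0, 0, 0, -1]]]}}

```text
time_s: 5.8
tcp_pos: [0.6027, -0.1781, 0.0022]
tcp_rot: [[-0.096, 0.995, 0.0], [0.995, 0.096, -0.0], [-0.0, 0.0, -1.0]]
wrist_force: [0.0, -1.3, -1.1]
gripper_width: 0.001
gripper_force: 0.0
```

```bash
python3 - <<'E'
from h import *
c=capture("wrist"); cv2.imwrite("pics/e.png",c["frame"][...,::-1])
c=capture("scene")
for r in outline_of("scene","wedge")[:3]:
    v,u=np.nonzero(r["region"]&(c["depth"]>0)); P=np.array([bydepth(c,(a,b)) for a,b in zip(u,v)])
    q=cv2.minAreaRect((P[:,:2]*1000).astype(np.float32));print(np.round(q[0],1),np.round(q[1]),round(q[2],2))
E
```

```text
[ 466.8 -247.8] [211.  48.] 59.42
[ 595.3 -114.7] [ 64. 213.] 0.87
[ 781.9 -121.9] [196.  81.] 15.85
```

View pics/e.png

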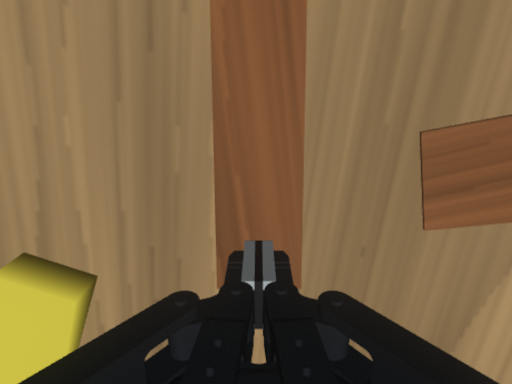

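The fingers shut fully instead of stopping on the wedge. I'm checking where the wedge is relative to them.

```bash
python3 - <<'E'
from h import *
c=capture("wrist");s=get_state();t=np.array(s["tcp_pos"])
print("tcp px",w2p(c,t),"cam",ray(c,(256,192))[0],"grasp px",w2p(c,t+[0,0,.019]))
for P in((.5842,-.2024,.026),(.627,-.1975,.026),(.5842,-.2024,0),(.627,-.1975,0)):print(P,w2p(c,P))
for px in((258,200),(258,225),(225,260),(225,280),(295,280),(225,295),(295,295),(258,243),(258,260),(258,300),(240,270)):print(px,np.round(bydepth(c,px),4))
E
```

```text
tcp px [258.47713233 231.70045215] cam [ 0.5947231  -0.09715603  0.17304086] grasp px [258.51018286 247.39630107]
(0.5842, -0.2024, 0.026) [219.63096065 289.51534248]
(0.627, -0.1975, 0.026) [300.68933149 288.22051461]
(0.5842, -0.2024, 0) [224.45521144 263.76153077]
(0.627, -0.1975, 0) [295.35892863 262.59623917]
(258, 200) [ 0.6    -0.1528  0.0184]
(258, 225) [ 0.6012 -0.1658  0.0201]
(225, 260) [ 0.5857 -0.1861  0.0231]
(225, 280) [ 0.5886 -0.1724  0.0615]
(295, 280) [ 0.6237 -0.1939  0.0242]
(225, 295) [ 0.5899 -0.1667  0.0787]
(295, 295) [ 0.6137 -0.164   0.0792]
(258, 243) [ 0.6013 -0.1671  0.0376]
(258, 260) [ 0.6013 -0.1667  0.0535]
(258, 300) [ 0.6021 -0.1751  0.0687]
(240, 270) [ 0.5942 -0.1715  0.0546]
```

```bash
python3 - <<'E'
from h import *
c=capture("wrist")
for r in range(230,256,2):print(r,np.round(bydepth(c,(251,r)),4),np.round(bydepth(c,(266,r)),4))
print(get_state()["gripper_width"],get_state()["joint_pos"])
c=capture("scene");im=c["frame"][60:210,110:310,::-1]
d=capture("side");jm=d["frame"][110:260,200:400,::-1]
cv2.imwrite("pics/f.png",cv2.resize(np.hstack([im,jm]),None,fx=2,fy=2.5,interpolation=cv2.INTER_CUBIC))
E
```

```text
230 [ 0.5979 -0.1695  0.0191] [ 0.6056 -0.1684  0.0199]
232 [ 0.5979 -0.1696  0.0213] [ 0.6057 -0.1696  0.0197]
234 [ 0.5981 -0.171   0.0206] [ 0.6058 -0.1703  0.0205]
236 [ 0.5981 -0.1719  0.0212] [ 0.6059 -0.1715  0.0205]
238 [ 0.5983 -0.1733  0.0206] [ 0.606  -0.1724  0.021 ]
240 [ 0.598  -0.1675  0.0343] [ 0.6051 -0.1665  0.0349]
242 [ 0.5981 -0.1673  0.0367] [ 0.6049 -0.166   0.038 ]
244 [ 0.5981 -0.1667  0.0399] [ 0.605  -0.1669  0.0382]
246 [ 0.5982 -0.1679  0.0395] [ 0.6049 -0.1665  0.041 ]
248 [ 0.5982 -0.1667  0.0438] [ 0.6049 -0.1663  0.0432]
250 [ 0.5982 -0.1666  0.0456] [ 0.6048 -0.1662  0.0452]
252 [ 0.5983 -0.1672  0.0464] [ 0.6048 -0.1665  0.0465]
254 [ 0.5983 -0.1678  0.0471] [ 0.6048 -0.1665  0.0483]
-0.0058335112946094995 [-2.87326162e-01  2.86145656e-01  1.84240738e-02  1.30302949e+00
 -1.34932424e-05  1.18766315e+00]
```

View pics/f.png

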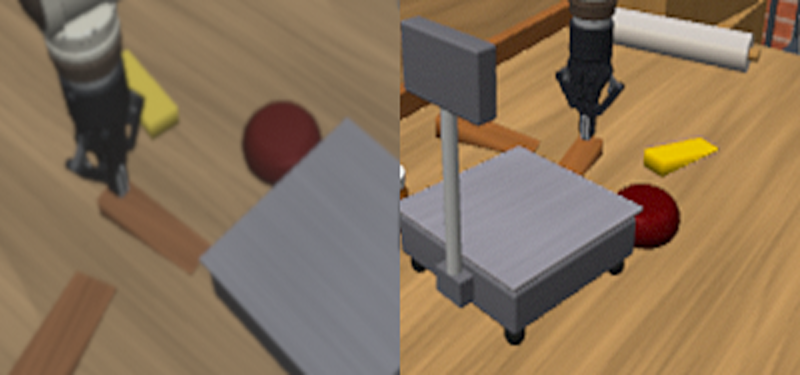

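Picture: the fingertips rest above the wedge (left crop (120,190)). Depth puts the shut tips at z≈0.033 while the TCP reads 0.002, so the real tips are about 31 mm above the reported TCP. The wedge has not moved. I'll open, go lower by that amount and watch the force.

>>> {"op": "send_rows", "data": {"rows": [[[0, 0, 0, 0, 0, 0, 1], [0, 0, 0, 0, 0, 0, 1], [0, 0, 0, 0, 0, 0, 1], [0, 0, 0, 0, 0, 0, 1], [0, 0, 0, 0, 0, 0, 1]]]}}

```text
time_s: 6.65
tcp_pos: [0.6027, -0.1781, 0.0022]
tcp_rot: [[-0.096, 0.995, -0.0], [0.995, 0.096, -0.0], [0.0, -0.0, -1.0]]
wrist_force: [0.5, -0.2, -1.1]
gripper_width: 0.846
gripper_force: 0.0
```

>>> {"op": "send_rows", "data": {"rows": [[[0, 0, 0, 0, 0, 0, 1], [0, 0, 0.05, 0, 0, 0, 1], [0, 0, 0.05, 0, 0, 0, 1], [0, 0, 0.05, 0, 0, 0, 1], [0, 0, 0, 0, 0, 0, 1]]]}}

```text
time_s: 7.15
tcp_pos: [0.602, -0.1779, -0.0141]
tcp_rot: [[-0.096, 0.995, -0.002], [0.995, 0.096, 0.0], [0.001, -0.002, -1.0]]
wrist_force: [0.1, 0.4, 0.7]
gripper_width: 1.0
gripper_force: 0.0
```

>>> {"op": "send_rows", "data": {"rows": [[[0, 0, 0.05, 0, 0, 0, 1], [0, 0, 0.05, 0, 0, 0, 1], [0, 0, 0, 0, 0, 0, 1]]]}}

```text
time_s: 7.45
tcp_pos: [0.6022, -0.1779, -0.0238]
tcp_rot: [[-0.096, 0.995, -0.001], [0.995, 0.096, 0.0], [0.001, -0.001, -1.0]]
wrist_force: [0.1, 0.9, -0.1]
gripper_width: 1.001
gripper_force: 0.0
```

```bash
python3 - <<'E'
from h import *
c=capture("wrist"); cv2.imwrite("pics/g.png",c["frame"][...,::-1])
s=get_state();print(s["tcp_pos"],s["wrist_force"])
E
```

```text
[ 0.60236863 -0.17800207 -0.0233414 ] [ 0.06264975  0.04239112 -0.38507366]
```

View pics/g.png

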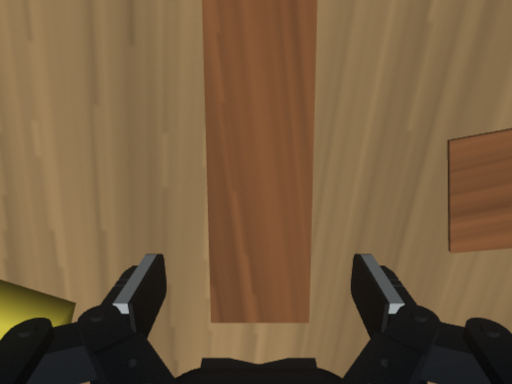

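The wedge (columns 210–310) sits centred between the open fingers (165 and 350). Going 4 mm lower and closing.

>>> {"op": "send_rows", "data": {"rows": [[[0, 0, 0.04, 0, 0, 0, 1], [0, 0, 0, 0, 0, 0, 0.4], [0, 0, 0, 0, 0, 0, 0.2], [0, 0, 0, 0, 0, 0, 0], [0, 0, 0, 0, 0, 0, -0.1]]], "force": 40}}

```text
time_s: 8.0
tcp_pos: [0.6029, -0.1782, -0.0264]
tcp_rot: [[-0.096, 0.995, 0.001], [0.995, 0.096, -0.0], [-0.0, 0.001, -1.0]]
wrist_force: [0.0, -0.4, -1.1]
gripper_width: 0.514
gripper_force: 41.8
```

>>> {"op": "send_rows", "data": {"rows": [[[0, 0, 0, 0, 0, 0, -1], [0, 0, 0, 0, 0, 0, -1], [0, 0, 0, 0, 0, 0, -1]]]}}

```text
time_s: 8.3
tcp_pos: [0.6029, -0.1782, -0.0265]
tcp_rot: [[-0.096, 0.995, 0.001], [0.995, 0.096, -0.0], [-0.0, 0.001, -1.0]]
wrist_force: [0.2, -0.2, 4.5]
gripper_width: 0.517
gripper_force: 42.3
```

Gripped: opening 0.517, 42 N. Turning the wedge onto the scale's y line and bringing the thin end to about 20 mm short of the foot.

>>> {"op": "send_rows", "data": {"rows": [[[0, 0, 0, 0, 0, 0.105, -1], [0, 0, 0, 0, 0, 0.105, -1], [0, 0, 0, 0, 0, 0.1, -1], [0, 0, 0, 0, 0, 0, -1]]]}}

```text
time_s: 8.7
tcp_pos: [0.6029, -0.1781, -0.0264]
tcp_rot: [[0.148, 0.989, 0.001], [0.989, -0.148, -0.0], [-0.0, 0.001, -1.0]]
wrist_force: [-0.3, 0.7, 3.7]
gripper_width: 0.52
gripper_force: 42.4
```

>>> {"op": "send_rows", "data": {"rows": [[[0.14, -0.08, 0, 0, 0, 0, -1], [0.14, -0.08, 0, 0, 0, 0, -1], [0.14, -0.08, 0, 0, 0, 0, -1], [0.14, -0.08, 0, 0, 0, 0, -1], [0, 0, 0, 0, 0, 0, -1]]]}}

```text
time_s: 9.2
tcp_pos: [0.5783, -0.1152, -0.0265]
tcp_rot: [[0.144, 0.99, -0.0], [0.99, -0.144, 0.001], [0.001, -0.0, -1.0]]
wrist_force: [-1.5, 3.5, 7.3]
gripper_width: 0.515
gripper_force: 42.7
```

```bash
python3 - <<'E'
from plate import *
plate("scene"); plate("side")
c=capture("wrist")
for r in pinpoint("wrist","foot_short")[:2]+pinpoint("wrist","thin_end")[:2]: print(np.round(r["xy"],1),round(r["score"],2),np.round(onz(c,r["xy"]),4))
d=capture("scene")
for t in("foot_short","thin_end","thick_end"):
  for r in pinpoint("scene",t)[:2]: print(t,np.round(r["xy"],1),round(r["score"],2),np.round(onz(d,r["xy"]),4))
im=cv2.resize(d["frame"][100:250,130:330,::-1],(400,300),interpolation=cv2.INTER_CUBIC)
cv2.imwrite("pics/i.png",np.hstack([im,cv2.resize(c["frame"][...,::-1],(400,300))]))
E
```

```text
scene slope [-0.0378  0.0472  0.1009] n 7110 rect [522.2 139.4] [265.4 251.1] 81.62
side slope [-0.0348  0.0477  0.0987] n 3344 rect [520.5 137.4] [265.5 249.8] 81.15
[479. 268.] 0.6 [ 0.6887 -0.1397  0.    ]
thin_end [225.3 178.4] 0.91 [0.6007 0.0102 0.    ]
thin_end [158.4 170.8] 0.75 [ 0.6868 -0.1412  0.    ]
thick_end [190.7 143.6] 0.95 [ 0.5708 -0.1374  0.    ]
thick_end [117.1 233.3] 0.95 [ 0.8709 -0.0879  0.    ]
```

View pics/i.png

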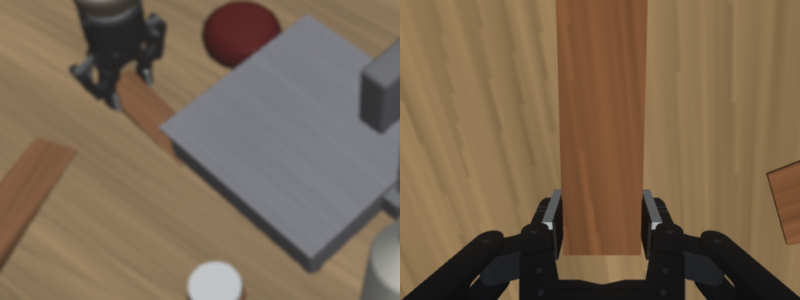

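Picture: the wedge is square in the grip, with its thin end under the plate corner near (180,155) in the left crop. The tilt is unchanged. Pushing in slowly.

>>> {"op": "send_rows", "data": {"rows": [[[0.07, 0, 0, 0, 0, 0, -1], [0.07, 0, 0, 0, 0, 0, -1], [0.07, 0, 0, 0, 0, 0, -1], [0.07, 0, 0, 0, 0, 0, -1], [0, 0, 0, 0, 0, 0, -1]]], "force": 60}}

```text
time_s: 10.25
tcp_pos: [0.5831, -0.0897, -0.0264]
tcp_rot: [[0.146, 0.989, 0.0], [0.989, -0.146, -0.001], [-0.001, 0.0, -1.0]]
wrist_force: [-0.5, -3.4, 6.4]
gripper_width: 0.513
gripper_force: 61.3
```

>>> {"op": "send_rows", "data": {"rows": [[[0.04, 0, 0, 0, 0, 0, -1], [0.04, 0, 0, 0, 0, 0, -1], [0.04, 0, 0, 0, 0, 0, -1], [0, 0, 0, 0, 0, 0, -1]]]}}

```text
time_s: 10.65
tcp_pos: [0.5848, -0.0783, -0.0264]
tcp_rot: [[0.146, 0.989, 0.0], [0.989, -0.146, -0.002], [-0.002, 0.0, -1.0]]
wrist_force: [-0.5, -5.5, 6.9]
gripper_width: 0.512
gripper_force: 61.4
```

```bash
python3 plate.py
```

```text
scene slope [-0.0105  0.0108  0.0916] n 7170 rect [520.2 142.7] [264.6 250.1] 81.62
side slope [-0.0077  0.0114  0.0893] n 3671 rect [519.2 141.1] [266.9 251.7] 81.52
```

>>> {"op": "send_rows", "data": {"rows": [[[0.03, 0, 0, 0, 0, 0, -1], [0.03, 0, 0, 0, 0, 0, -1], [0.03, 0, 0, 0, 0, 0, -1], [0, 0, 0, 0, 0, 0, -1]]]}}

```text
time_s: 11.25
tcp_pos: [0.5861, -0.0695, -0.0264]
tcp_rot: [[0.146, 0.989, 0.0], [0.989, -0.146, -0.002], [-0.002, 0.0, -1.0]]
wrist_force: [-0.5, -6.0, 7.7]
gripper_width: 0.511
gripper_force: 61.3
```

>>> {"op": "send_rows", "data": {"rows": [[[0.01, 0, 0, 0, 0, 0, -1], [0.01, 0, 0, 0, 0, 0, -1], [0, 0, 0, 0, 0, 0, -1]]]}}

```text
time_s: 11.55
tcp_pos: [0.5863, -0.068, -0.0264]
tcp_rot: [[0.147, 0.989, 0.0], [0.989, -0.147, -0.002], [-0.002, 0.0, -1.0]]
wrist_force: [-1.3, -8.3, 6.2]
gripper_width: 0.512
gripper_force: 61.3
```

```bash
python3 plate.py; python3 -c "
from h import *
print(get_state()['wrist_force'])
d=capture('side')
for r in pinpoint('side','foot_far')[:3]: print(np.round(r['xy'],1),r['score'])
"
```

```text
scene slope [-0.0032  0.0012  0.0891] n 7224 rect [519.2 143.1] [264.7 250.9] 81.65
side slope [-0.0007  0.0024  0.0869] n 3741 rect [517.3 142.3] [265.2 252.8] 81.23
[-1.43981413 -7.64050789  6.8847318 ]
[258.2 249.4] 0.39
```

>>> {"op": "send_rows", "data": {"rows": [[[0.01, 0, 0, 0, 0, 0, -1], [0, 0, 0, 0, 0, 0, -1]]]}}

```text
time_s: 12.05
tcp_pos: [0.5864, -0.0672, -0.0264]
tcp_rot: [[0.147, 0.989, -0.0], [0.989, -0.147, -0.003], [-0.003, 0.0, -1.0]]
wrist_force: [-1.3, -9.9, 6.3]
gripper_width: 0.508
gripper_force: 61.3
```

>>> {"op": "send_rows", "data": {"rows": [[[0.01, 0, 0, 0, 0, 0, -1], [0, 0, 0, 0, 0, 0, -1]]]}}

```text
time_s: 12.25
tcp_pos: [0.5865, -0.0665, -0.0264]
tcp_rot: [[0.147, 0.989, -0.0], [0.989, -0.147, -0.003], [-0.003, 0.0, -1.0]]
wrist_force: [-1.5, -10.8, 6.9]
gripper_width: 0.508
gripper_force: 61.3
```

```bash
python3 plate.py
```

```text
scene slope [-0.003   0.0006  0.0891] n 7209 rect [519.5 143.9] [266.2 251. ] 81.39
side slope [-0.0003  0.0012  0.0869] n 3732 rect [518.1 141.6] [267.4 251. ] 82.15
```

>>> {"op": "send_rows", "data": {"rows": [[[0.01, 0, 0, 0, 0, 0, -1], [0, 0, 0, 0, 0, 0, -1], [0, 0, 0, 0, 0, 0, -1]]]}}

```text
time_s: 12.75
tcp_pos: [0.5866, -0.0658, -0.0264]
tcp_rot: [[0.147, 0.989, -0.0], [0.989, -0.147, -0.004], [-0.004, 0.0, -1.0]]
wrist_force: [-2.4, -12.5, 7.6]
gripper_width: 0.513
gripper_force: 61.3
```

```bash
python3 plate.py
```

```text
scene slope [-0.0029  0.0009  0.0891] n 7175 rect [520.2 143.4] [264.  250.1] 81.29
side slope [0.0004 0.0009 0.0866] n 3704 rect [518.3 142.5] [265.9 250.6] 81.52
```

The far foot is down: the tilt has stopped changing and the force has climbed from 6 to 12.5 N. Releasing and withdrawing.

>>> {"op": "send_rows", "data": {"rows": [[[0, 0, 0, 0, 0, 0, 0.1], [0, 0, 0, 0, 0, 0, 0.3], [0, 0, 0, 0, 0, 0, 0.6], [0, 0, 0, 0, 0, 0, 1], [0, 0, 0, 0, 0, 0, 1]]]}}

```text
time_s: 13.45
tcp_pos: [0.587, -0.0643, -0.027]
tcp_rot: [[0.147, 0.989, -0.0], [0.989, -0.147, 0.0], [0.0, -0.0, -1.0]]
wrist_force: [-0.6, 0.3, 0.4]
gripper_width: 0.999
gripper_force: 0.0
```

>>> {"op": "send_rows", "data": {"rows": [[[0, 0, 0, 0, 0, 0, 1], [0, 0, 0, 0, 0, 0, 1], [-0.05, 0, -0.2, 0, 0, 0, 1], [-0.1, 0, -0.4, 0, 0, 0, 1], [-0.2, 0, -0.45, 0, 0, 0, 1]]]}}

```text
time_s: 13.95
tcp_pos: [0.5811, -0.0986, 0.0781]
tcp_rot: [[0.146, 0.989, -0.003], [0.989, -0.146, 0.001], [0.0, -0.003, -1.0]]
wrist_force: [2.0, -0.2, 0.1]
gripper_width: 0.994
gripper_force: 0.0
```

>>> {"op": "send_rows", "data": {"rows": [[[-0.3, 0, -0.4, 0, 0, 0, 1], [-0.3, 0, -0.4, 0, 0, 0, 1], [-0.3, 0, 0, 0, 0, 0, 1], [0, 0, 0, 0, 0, 0, 1], [0, 0, 0, 0, 0, 0, 1]]]}}

```text
time_s: 14.45
tcp_pos: [0.5686, -0.1886, 0.1578]
tcp_rot: [[0.149, 0.989, -0.0], [0.989, -0.149, 0.0], [0.0, -0.001, -1.0]]
wrist_force: [0.3, 0.0, -0.2]
gripper_width: 1.001
gripper_force: 0.0
```

```bash
python3 plate.py; python3 - <<'E'
from h import *
c=capture("scene");d=capture("side");w=capture("wrist")
for t in("thin_end","thick_end"):
  for r in pinpoint("wrist",t)[:3]: print(t,np.round(onz(w,r["xy"]),4),round(r["score"],2))
f=lambda a:cv2.resize(a[...,::-1],(400,300),interpolation=cv2.INTER_CUBIC)
cv2.imwrite("pics/j.png",np.vstack([np.hstack([f(c["frame"][80:260,120:360]),f(w["frame"])]),np.hstack([f(d["frame"][130:265,190:370]),f(c["frame"])])]))
E
```

```text
scene slope [-0.0029  0.0009  0.089 ] n 7189 rect [519.7 143.5] [264.4 251. ] 81.47
side slope [-0.      0.0011  0.0868] n 3760 rect [519.  141.4] [265.5 252.1] 81.62
thin_end [ 0.4439 -0.3545  0.    ] 0.65
thin_end [ 0.6874 -0.1398  0.    ] 0.6
thick_end [ 0.4851 -0.2159  0.    ] 0.97
thick_end [ 0.5832 -0.0861  0.    ] 0.82
```

View pics/j.png

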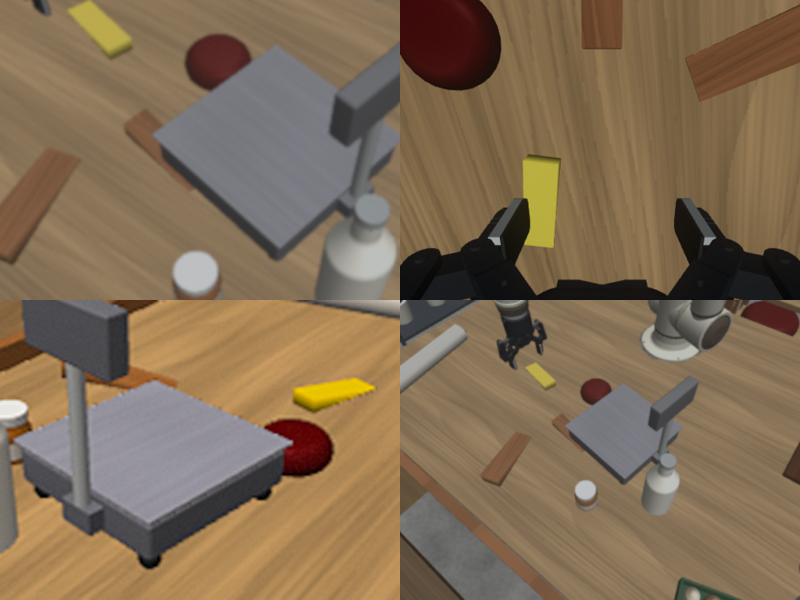

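The scale stays level after release. The wedge lies flat under the corner, its thick end at (0.583, -0.086), and the bystanders have not moved.

```bash
python3 -c "
from workcell import *
print(job_done())"
```

```text
the job is handed in; nothing more can be done
None
```

I handed the job in with the wedge pushed flat under the short foot. The scale measures level within camera accuracy, all four feet appear to carry weight, and the hand is clear; the cheese, jar and milk bottle were left alone.

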